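Change over from the tea cupboard to the spice cupboard

TASK

Tea service is over and the cook needs the spices next. Push the blue tea cupboard's door shut until its roller catch snaps and holds it fully home, and pull the yellow spice cupboard's door through its catch and leave it standing wide open, at least 60 degrees.

Things in the scene. Friction and masses are not known exactly. Their poses are not given: they have to be found in the camera images.
- tea_cupboard: Fixed white cupboard with a blue door, a dark tea tin inside: 110 deep (x), 150 wide (y), 190 mm high. Origin: centre of the underside; z up; front faces its -x, towards the robot, turned up to 0.2 rad. The 12 mm door covers the front; shut, its outer face is at x -67 mm. Its upright hinge line is at x -55, y +75 mm (left front edge), free edge at y -75 mm.
- tea_door (a joint): Blue door's angle, rad: 0 shut, up to 1.9; opening swings the free edge to the robot, clockwise seen from above. Starts open, 0.7 to 1.15. Sprung roller catch: closing needs about 6 N at the handle from 0.15 to 0.07, below 0.07 the catch draws it home to 0 by itself; pulling out of shut needs about 6 N. Beyond 0.15 the door swings freely and stays where left.
- tea_handle (a point): Point on the axis of the blue door's handle at z 170 mm, moving with the door: a round upright steel peg, 12 mm thick, free all round from z 131 to its top at 195 mm, on a stem at z 125 mm. Axis 40 mm out from the door's outer face, 20 mm from its free edge; shut, at x -107.5, y -55 mm in the cupboard's frame. Pinch it from above; it turns between the fingers.
- spice_cupboard: Fixed white cupboard with a yellow door, two spice jars inside: 110 deep (x), 150 wide (y), 190 mm high. Origin: centre of the underside; z up; front faces its -x, towards the robot, turned up to 0.2 rad. The 12 mm door covers the front; shut, its outer face is at x -67 mm. Its upright hinge line is at x -55, y +75 mm (left front edge), free edge at y -75 mm.
- spice_door (a joint): Yellow door's angle, rad: 0 shut, up to 1.9; opening swings the free edge to the robot, clockwise seen from above. Starts shut. Sprung roller catch: closing needs about 6 N at the handle from 0.15 to 0.07, below 0.07 the catch draws it home to 0 by itself; pulling out of shut needs about 6 N. Beyond 0.15 the door swings freely and stays where left.
- spice_handle (a point): Point on the axis of the yellow door's handle at z 170 mm, moving with the door: a round upright steel peg, 12 mm thick, free all round from z 131 to its top at 195 mm, on a stem at z 125 mm. Axis 40 mm out from the door's outer face, 20 mm from its free edge; shut, at x -107.5, y -55 mm in the cupboard's frame. Pinch it from above; it turns between the fingers.

How it is judged (in metres and radians):
At the end, for the whole second after the job is handed in: The blue door is held shut by its catch (within 0.035 rad, 2 degrees, of fully shut; the catch itself draws it there once snapped), the yellow door stands open by more than 0.95 rad (54 degrees), and both doors are at rest (value of joint tea_door below 0.035 rad and value of joint spice_door above 0.95 rad and velocity of joint tea_door between -0.05 and 0.05 rad/s and velocity of joint spice_door between -0.05 and 0.05 rad/s); the robot touches nothing.
It also fails if it takes over 51 s, if anything falls off the work surface, if the arm or the gripper's body presses on something with over 40 N, if the wrist force passes 120 N, or if a joint passes its speed limit or range.

ROBOT

A 6-joint arm with a two-finger parallel gripper is mounted at the origin on a cart in front of the work surface, level with it; the furniture and walls round the work are solid. World frame = base frame: x ahead of the robot, y to its left, z up, the work surface at z = 0. Lengths are in m, angles in degrees, forces in N, time in s.
With the tool pointing down it reaches from about 0.4 to 0.825 m from the base axis. Payload 7 kg.
Tool frame: the origin (TCP) lies midway between the tips of the shut fingers; the grasp point (between the pads) lies 19 mm behind it (r.grip_point_offset is the z of the grasp point in the tool frame, in m); z points along the fingers, y is the line along which they close (so a half turn about z gives the same grasp; the last joint's range is limited). The gripper opens to 88 mm and grips with 3 to 60 N. Pads are 19 mm wide; open, the fingers measure 130 mm over their backs; the gripper's body (78 mm by 193 mm) begins 47 mm behind the grasp point.
Start: joints at [-54.998, 20.546, 0.682, 0, -70.136, -16.507], TCP at [0.214, -0.64, 0.227] pointing down, gripper open.
Joint ranges: [-176.03, 176.03], [-82.01, 121.73], [-58.28, 71.71], [-173.87, 95.51], [-174.79, -0.11], [-173.66, 173.66]. Speed limits (degrees/s): [136.94, 136.94, 172.46, 180, 180, 180].

INTERFACE

Orientations are given as [roll, pitch, yaw] about the fixed x, y, z axes, in that order (R = Rz(yaw) Ry(pitch) Rx(roll)).
In Python, from plant import r, viewer, recognise, outline_of, pinpoint gives the robot as it stands.
- The arm moves only by the tool move_arm, never from a script. Its argument "targets" is a list of rows, each a list of 2 entries, a list of its own where there are three numbers: the shift along the tool's x, y, z in cm, then the turn, a rotation vector about the tool's x, y, z in rad. A call has 1 to 5 rows; each row is the pose to reach, as a shift and turn from the pose commanded when the call began, along the tool's axes at that moment; what a row does not reach only later rows make up. A row lasts 1/8 s, in which the tool goes at most 62.5 mm and 10.7 degrees, less where a joint would pass 70% of its speed; a pose out of reach is approached as far as the arm can. A call with a gripper value outside its range is refused whole. "jaw" is the finger opening in cm, from 0 to 8.76, set as the call begins (left out, the last holds). The fingers move at their own pace and stop on an object; "squeeze" is the grip in N (left out, the last holds). Time passes only in rows, so rows that repeat a pose let the fingers close. It gives the time, the measured TCP pose, the force, the opening and the grip force at its end, in the units of the state.
- r.get_state(): the state, without advancing time (a new reading comes with each control period).
- viewer.capture(name): name is "scene" or "top" or "wrist"; returns a dict with "image" (384x512x3 uint8, blue, green, red), "intrinsics" (3x3 intrinsics, pixels), "camera_from_world" (4x4, takes a point from world to camera coordinates). Camera axes: x right, y up, looking along -z (the intrinsics and any distortion apply to the point x, -y, -z); pixel columns grow to the right and rows downward; lengths in m; the calibration is good to about 2 mm. A picture is of the moment at which its call begins. There is no depth.
- r.close_job(): hands the job in; it is judged then, once.
Trained networks look in the newest picture that a camera, given by its name, has taken for a name from the list of things; names that differ only in an ending like _2 or _b are one class to them, and where a whole thing is asked for, a point or a joint stands for the part that bears it (a point fixed in the world has none). Each returns a list of dicts, best first, with "score" (0 to 1); they miss things now and then, are a little off and sometimes report something else, mostly with a low value. They report only what shows in the picture. A call takes as long as a camera call.
- recognise(label, camera): "box" ([left, top, right, bottom] in pixels, round what is visible of it).
- outline_of(label, camera): "mask" (384x512 bool, what is visible of it) and "box" ([left, top, right, bottom] in pixels, round what is visible of it).
- pinpoint(label, camera): "location" ([row, column] in pixels: a listed point, or the origin of a listed thing).
The state is a dict: "time_s": time; "joints": joint angles; "qd": joint speeds; "joint_torque": joint torques, N m; "tcp_pos": TCP position; "eef_rot": TCP orientation; "contact_force": force on the tool from outside, world axes, zero at the start; "moment": the same for the moment, N m; "gripper_width": finger opening in m; "gripper_force": force on a finger pad.
Only numpy, scipy, OpenCV 4.12 (cv2) and the standard library are available. Lean on these libraries where they do the work, as an engineer would, in place of code of your own. Each camera call takes 0.05 s, during which the arm holds its last target. There are 200 camera calls.

## Working session

There is one attempt and no reset: what is moved stays moved. The work goes in short steps, Python scripts to look and compute and a tool call to move; the robot and the scene stay as the last step left them, time stands still between calls to the robot, and variables do not carry over. Pictures are saved under pics/ and viewed, at most 10 in all, crops included, and the job is handed in when it is done.

Besides the shell and the picture viewer there is one more tool, called after "Emit:" by a JSON object that holds its "api" and its "payload", one argument or row to a line. move_arm: Moves the arm, as the interface text tells. Its arguments: {"type":"object","properties":{"targets":{"type":"array","items":{"type":"array"}},"jaw":{"type":"number"},"squeeze":{"type":"number"}},"required":["targets"]}

```bash
mkdir -p pics; cat > h.py <<'E'
import numpy as np, cv2
from scipy.optimize import least_squares
from scipy.spatial.transform import Rotation as R
from plant import r, viewer, recognise, outline_of, pinpoint
def proj(c,P):
    P=np.atleast_2d(P);T=np.array(c['camera_from_world']);K=np.array(c['intrinsics'])
    q=P@T[:3,:3].T+T[:3,3];q=q*[1,-1,-1];q=q@K.T
    return q[:,:2]/q[:,2:]
def tri(obs):
    f=lambda p:np.concatenate([proj(c,p)[0]-uv for c,uv in obs])
    s=least_squares(f,[.6,0,.15]);return s.x,np.abs(s.fun).max()
def tool_delta(p):  # world target TCP -> tool-axis shift cm
    s=r.get_state();Rm=R.from_euler('xyz',s['eef_rot'],degrees=True).as_matrix()
    return Rm.T@(np.array(p)-s['tcp_pos'])*100
E
python3 - <<'E'
from h import *
s=r.get_state();print({k:np.round(v,3) for k,v in s.items()})
C={}
for n in ['scene','top','wrist']:
    C[n]=viewer.capture(n)
    if n!='wrist': pass
ims=[C[n]['image'] for n in ['scene','top']]
cv2.imwrite('pics/a.png',cv2.resize(np.hstack(ims),(800,300)))
for l in ['tea_handle','spice_handle','tea_cupboard','spice_cupboard']:
    o=[]
    for n in ['scene','top','wrist']:
        p=pinpoint(l,n);print(l,n,[(np.round(q['location'],1),round(q['score'],2)) for q in p[:2]])
        if p and n!='wrist':o.append((C[n],np.array(p[0]['location'])[::-1]))
    if len(o)==2: print(tri(o))
E
```

```text
{'time_s': np.float64(0.0), 'joints': array([-5.4998e+01,  2.0592e+01,  6.3600e-01, -2.1000e-02, -7.0137e+01,
       -1.6506e+01]), 'qd': array([ 0.046, -0.013, -0.078, -0.014, -0.017,  0.029]), 'joint_torque': array([-1.0000e-03, -5.8272e+01,  2.9306e+01,  6.9970e+00,  7.0000e-03,
       -0.0000e+00]), 'tcp_pos': array([ 0.214, -0.64 ,  0.226]), 'eef_rot': array([ 1.79904e+02, -8.00000e-03, -1.61512e+02]), 'contact_force': array([ 1.136, -0.306,  0.526]), 'moment': array([0.02 , 0.016, 0.014]), 'gripper_force': np.float64(0.0), 'gripper_width': np.float64(0.088)}
tea_handle scene [(array([168. , 324.4]), 0.77)]
tea_handle top []
tea_handle wrist []
spice_handle scene [(array([197.9, 261. ]), 0.6), (array([171.8, 324. ]), 0.22)]
spice_handle top [(array([209.4, 242.7]), 0.9)]
spice_handle wrist []
(array([0.53004801, 0.04186453, 0.16841002]), np.float64(1.3749870623421998))
tea_cupboard scene [(array([201.8, 262.6]), 0.61)]
tea_cupboard top [(array([195.1, 291.9]), 0.95)]
tea_cupboard wrist []
(array([ 0.64380248, -0.16739471, -0.00109367]), np.float64(2.527946094276416))
spice_cupboard scene [(array([253.3, 220.2]), 0.86)]
spice_cupboard top [(array([224. , 209.7]), 0.82)]
spice_cupboard wrist []
(array([0.62403758, 0.1086253 , 0.00209755]), np.float64(0.5831296112852726))
```

View pics/a.png

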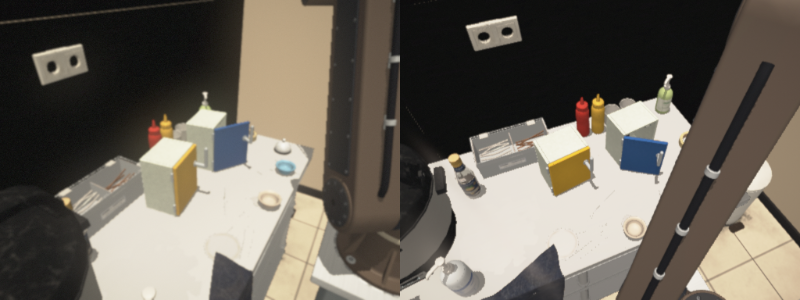

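The picture shows the yellow door shut, its handle near (200,190), and the blue door open. The blue handle is near (253,130) on the left and (660,155) on the right. I'm moving closer to see it with the wrist camera.

Emit:
{"api": "move_arm", "payload": {
  "targets": [
    [[-4,4.6,-2],[0,0,0]],
    [[-8,9.2,-4],[0,0,0]],
    [[-12,13.8,-6],[0,0,0]],
    [[-16,18.4,-8],[0,0,0]],
    [[-20,23,-8],[0,0,0]]
  ]
}}

```text
time_s: 1.38
tcp_pos: [0.3299, -0.3618, 0.3082]
eef_rot: [-179.8, 0.1, -161.5]
contact_force: [1.8, 0.4, -0.0]
gripper_width: 0.0879
gripper_force: 0.0
```

```bash
cat > look.py <<'E'
from h import *
import sys
C={n:viewer.capture(n) for n in ['scene','top','wrist']}
cv2.imwrite(sys.argv[1],cv2.resize(np.hstack([C['top']['image'],C['wrist']['image']]),(800,300)))
for l in ['tea_handle','spice_handle','tea_cupboard','spice_cupboard']:
    o=[]
    for n in C:
        p=pinpoint(l,n);print(l,n,[(np.round(q['location'],1),round(q['score'],2)) for q in p[:2]])
        if p and p[0]['score']>.5:o.append((C[n],np.array(p[0]['location'])[::-1]))
    if len(o)>1: print(tri(o))
s=r.get_state();print(s['time_s'],s['tcp_pos'],s['eef_rot'])
T=np.linalg.inv(C['wrist']['camera_from_world']);print(np.round(T,2))
E
python3 look.py pics/b.png
```

```text
tea_handle scene [(array([168.2, 322.8]), 0.8)]
tea_handle top [(array([199.5, 332.9]), 0.97)]
tea_handle wrist []
(array([ 0.46354748, -0.18163253,  0.17115697]), np.float64(0.3892633834702508))
spice_handle scene [(array([198.6, 259.9]), 0.6)]
spice_handle top [(array([206.4, 246. ]), 0.88)]
spice_handle wrist []
(array([0.54323313, 0.0270426 , 0.15499367]), np.float64(0.8855558758928055))
tea_cupboard scene [(array([200.1, 260.4]), 0.67)]
tea_cupboard top [(array([191.9, 291.2]), 0.9)]
tea_cupboard wrist []
(array([ 0.65424746, -0.17006311,  0.00107705]), np.float64(2.3807774690426697))
spice_cupboard scene [(array([251.5, 219.9]), 0.61)]
spice_cupboard top [(array([225.3, 212.6]), 0.86)]
spice_cupboard wrist []
(array([ 0.62580123,  0.10170983, -0.00159652]), np.float64(1.2221678124815014))
2.125 [ 0.32871553 -0.36333378  0.30622601] [ 1.79983499e+02 -1.78633557e-02 -1.61555915e+02]
[[-0.32 -0.92 -0.24  0.26]
 [ 0.95 -0.31 -0.08 -0.38]
 [-0.   -0.26  0.97  0.47]
 [ 0.    0.    0.    1.  ]]
```

View pics/b.png

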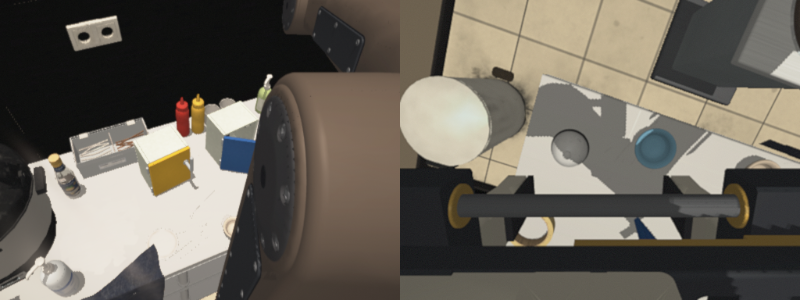

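The blue handle triangulates to (0.464, -0.182, 0.171), which fits the stated height. Next I'll zoom in to get the cupboards' yaw from their top corners.

```bash
python3 - <<'E'
from h import *
import pickle
C={n:viewer.capture(n) for n in ['scene','top']}
pickle.dump(C,open('c1.pkl','wb'))
a=C['top']['image'][120:270,160:360]; b=C['scene']['image'][140:290,170:370]
cv2.imwrite('pics/c.png',np.hstack([cv2.resize(a,(400*1,300),interpolation=cv2.INTER_CUBIC),cv2.resize(b,(400,300),interpolation=cv2.INTER_CUBIC)]))
cv2.imwrite('pics/d.png',cv2.resize(a,(800,600),interpolation=cv2.INTER_CUBIC))
E
```

```text
(no output)
```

View pics/d.png

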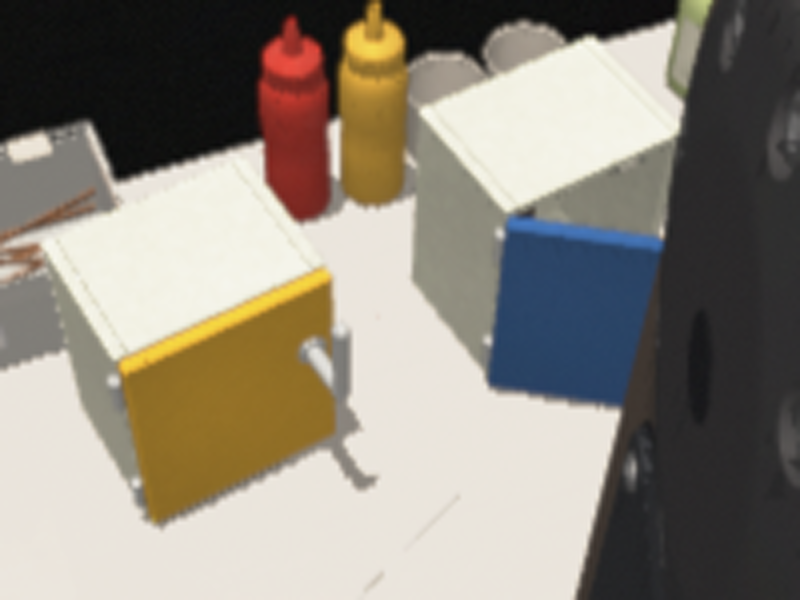

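The zoomed top view shows all four top corners of both cupboards. I'll fit each cupboard's x, y and yaw to them, then compute the handle poses.

```bash
python3 - <<'E'
from h import *
import pickle
C=pickle.load(open('c1.pkl','rb'));t=C['top']
B=np.array([[.055,.075],[-.055,.075],[-.055,-.075],[.055,-.075]])
px={'tea':[(420,110),(508,211),(682,130),(592,38)],'spice':[(45,243),(120,356),(327,269),(237,158)]}
rot=lambda a:np.array([[np.cos(a),-np.sin(a)],[np.sin(a),np.cos(a)]])
for n,p in px.items():
    p=np.array(p)/4+[160,120]
    f=lambda v:(proj(t,np.c_[B@rot(v[2]).T+v[:2],np.full(4,.19)])-p).ravel()
    s=least_squares(f,[.64,0,0]);v=s.x
    W=lambda q:rot(v[2])@q+v[:2]
    H=W([-.055,.075]);print(n,v.round(4),np.abs(s.fun).max().round(2),'hinge',H.round(4),'shut handle',W([-.1075,-.055]).round(4))
    d=np.array([-.0525,-.13])
    if n=='tea':
        h=np.array([.4635,-.1816])-H;print('r',np.linalg.norm(h),'theta',(np.arctan2(-.13,-.0525)+v[2]-np.arctan2(h[1],h[0])))
    for th in [0,.07,.15,.3,.5,.7,.9,1.05,1.2]:
        q=H+rot(v[2]-th)@d;print(th,q.round(4),proj(t,[*q,.17]).round(1),proj(C['scene'],[*q,.17]).round(1))
E
```

```text
tea [ 0.6416 -0.1694  0.144 ] 1.09 hinge [ 0.5764 -0.103 ] shut handle [ 0.5431 -0.2392]
r 0.13752542748329008 theta 0.7230444160989697
0 [ 0.5431 -0.2392] [[336.6 172.2]] [[305.1 154.8]]
0.07 [ 0.5336 -0.2366] [[337.5 174.9]] [[307.6 155.8]]
0.15 [ 0.5231 -0.2327] [[338.3 178.1]] [[310.3 157. ]]
0.3 [ 0.5043 -0.2233] [[338.9 184.1]] [[314.9 159.5]]
0.5 [ 0.4819 -0.2066] [[337.8 192.1]] [[319.8 163.4]]
0.7 [ 0.4632 -0.1858] [[334.5 199.8]] [[323.1 167.7]]
0.9 [ 0.449  -0.1616] [[329.  206.8]] [[324.6 172.4]]
1.05 [ 0.4417 -0.1419] [[323.6 211.4]] [[324.4 175.9]]
1.2 [ 0.4374 -0.1214] [[317.2 215.3]] [[323.  179.5]]
spice [0.6237 0.104  0.1614] 1.83 hinge [0.5573 0.1692] shut handle [0.5264 0.0325]
0 [0.5264 0.0325] [[246.1 207.6]] [[265.3 197. ]]
0.07 [0.5169 0.035 ] [[246.6 210.7]] [[268.1 198.5]]
0.15 [0.5063 0.0386] [[246.9 214.4]] [[271.2 200.3]]
0.3 [0.4874 0.0477] [[246.4 221.4]] [[276.2 204.2]]
0.5 [0.4646 0.0641] [[243.6 230.8]] [[281.5 210.2]]
0.7 [0.4456 0.0846] [[238.6 239.9]] [[284.7 217. ]]
0.9 [0.431  0.1085] [[231.3 248.3]] [[285.6 224.4]]
1.05 [0.4233 0.128 ] [[224.5 253.8]] [[284.6 230.2]]
1.2 [0.4187 0.1485] [[216.8 258.5]] [[282.1 236. ]]
```

```bash
cat >> h.py <<'E'
def rows(W):  # W: list of (x,y,z,yawdeg) -> print tool shifts cm / turn about tool z
    s=r.get_state();Rm=R.from_euler('xyz',s['eef_rot'],degrees=True).as_matrix();y0=s['eef_rot'][2]
    for w in W:
        d=(y0-w[3]+180)%360-180
        print((Rm.T@(np.array(w[:3])-s['tcp_pos'])*100).round(1).tolist(),np.deg2rad(d).round(2))
    print(s['time_s'],np.round(s['tcp_pos'],4),np.round(s['eef_rot'],1),np.round(s['contact_force'],1))
E
python3 -c "
from h import *
rows([(.435,-.145,.25,155),(.435,-.145,.148,155)])"
```

```text
[-17.0, 17.3, 5.6] 0.76
[-17.0, 17.3, 15.8] 0.76
2.225 [ 0.3289 -0.3631  0.3063] [ 180.    -0.  -161.5] [-0.3  0.2 -0.4]
```

Emit:
{"api": "move_arm", "payload": {
  "targets": [
    [[-4,4,0],[0,0,0.16]],
    [[-8,8,0],[0,0,0.32]],
    [[-12,12,1],[0,0,0.48]],
    [[-16,16,3],[0,0,0.64]],
    [[-17,17.3,5.6],[0,0,0.76]]
  ],
  "jaw": 0
}}

```text
time_s: 2.85
tcp_pos: [0.4369, -0.143, 0.2508]
eef_rot: [179.9, 0.1, 154.8]
contact_force: [0.4, 0.4, -0.4]
gripper_width: 0.0432
gripper_force: 0.0
```

```bash
cat > l2.py <<'E'
from h import *
import sys,pickle
lab=sys.argv[2]
C={n:viewer.capture(n) for n in ['scene','top','wrist']};pickle.dump(C,open('c2.pkl','wb'))
cv2.imwrite(sys.argv[1],cv2.resize(np.hstack([C[n]['image'] for n in ('scene','wrist')]),(800,300)))
o=[]
for n in C:
    p=pinpoint(lab,n);print(n,[(np.round(q['location'],1),round(q['score'],2)) for q in p[:2]])
    if p and p[0]['score']>.5:o.append((C[n],np.array(p[0]['location'])[::-1]))
if len(o)>1: print(tri(o))
E
python3 l2.py pics/e.png tea_handle
python3 -c "
from h import *
rows([(.435,-.145,.148,155)])"
```

```text
scene [(array([168.2, 322.5]), 0.84)]
top [(array([199.6, 332.2]), 0.86)]
wrist [(array([252.4, 223.1]), 0.64)]
(array([ 0.46279443, -0.18366833,  0.16894699]), np.float64(1.5470248049782072))
[0.1, 0.0, 10.3] 0.0
3.15 [ 0.4357 -0.1455  0.2512] [1.80e+02 1.00e-01 1.55e+02] [ 0.3 -0.5  0.7]
```

View pics/e.png

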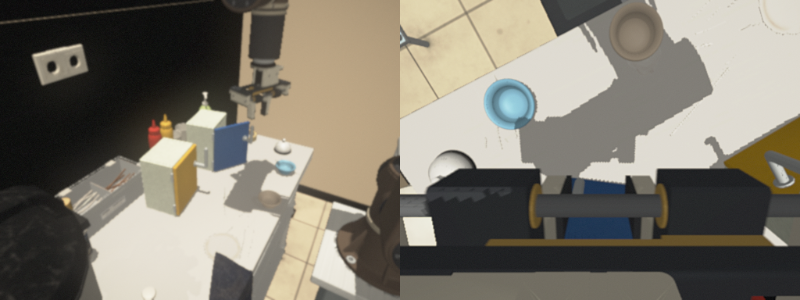

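The picture shows the fingers above and outside the blue handle, near (250,130) on the left. Three cameras agree on (0.463, -0.184, 0.169), so I'll descend.

Emit:
{"api": "move_arm", "payload": {
  "targets": [
    [[0,0,0],[0,0,0]],
    [[0,0,0],[0,0,0]],
    [[0,0,3.5],[0,0,0]],
    [[0,0,7],[0,0,0]],
    [[0,0,10.3],[0,0,0]]
  ]
}}

```text
time_s: 3.78
tcp_pos: [0.4353, -0.1454, 0.1467]
eef_rot: [180.0, 0.0, 154.9]
contact_force: [-0.6, 0.1, -0.1]
gripper_width: 0.0005
gripper_force: 0.0
```

```bash
python3 - <<'E'
from h import *
H=np.array([.5764,-.103]);psi=.144
W=[]
for th in [.72,.6,.5,.4,.3,.22,.16,.12,.08,.05,.02]:
    a=np.arctan2(-.13,-.0525)+psi-th
    h=.1402*np.array([np.cos(a),np.sin(a)]);t=np.array([-h[1],h[0]])/.1402
    q=H+h-.016*t; W.append((*q,.148,180+np.rad2deg(np.arctan2(t[1],t[0])))); 
rows(W)
E
```

```text
[-2.6, -1.5, -0.1] 0.52
[-4.0, -2.5, -0.1] 0.4
[-5.3, -3.1, -0.1] 0.3
[-6.6, -3.6, -0.1] 0.2
[-8.0, -4.0, -0.1] 0.1
[-9.1, -4.2, -0.1] 0.02
[-9.9, -4.3, -0.1] -0.04
[-10.5, -4.3, -0.1] -0.08
[-11.0, -4.3, -0.1] -0.12
[-11.5, -4.3, -0.1] -0.15
[-11.9, -4.3, -0.1] -0.18
3.775 [ 0.4353 -0.1454  0.1467] [180.    0.  154.9] [-0.6  0.1 -0.1]
```

Emit:
{"api": "move_arm", "payload": {
  "targets": [
    [[-1.3,-0.8,0],[0,0,0.18]],
    [[-2.6,-1.5,0],[0,0,0.3]],
    [[-4.0,-2.4,0],[0,0,0.3]],
    [[-5.3,-3.1,0],[0,0,0.25]],
    [[-6.6,-3.6,0],[0,0,0.15]]
  ]
}}

```text
time_s: 4.4
tcp_pos: [0.4802, -0.2066, 0.1476]
eef_rot: [180.0, 0.0, 146.7]
contact_force: [-0.1, 1.2, -0.1]
gripper_width: 0.0003
gripper_force: 0.2
```

```bash
python3 l2.py pics/f.png tea_handle;python3 -c "
from h import *
rows([])"
```

```text
scene [(array([250.9, 223.4]), 0.52)]
top []
wrist [(array([295.1, 256.6]), 0.56)]
(array([ 1.01834975, -0.52149529, -0.71306461]), np.float64(15.038648275683471))
4.7 [ 0.4795 -0.2055  0.1474] [180.   -0.  146.3] [-0.2  0.2  0.7]
```

View pics/f.png

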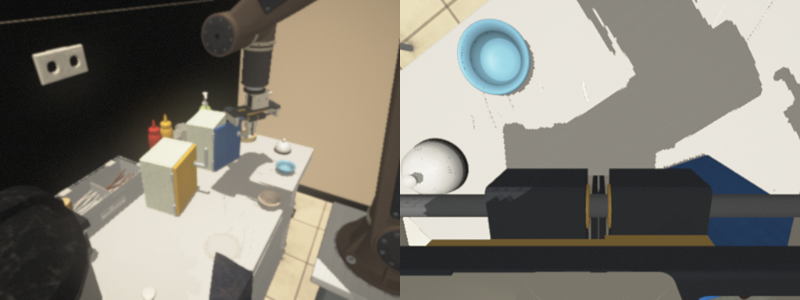

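The door has followed the push to about 0.4 rad, visible near (225,145). I'll carry on through the catch.

```bash
python3 - <<'E'
from h import *
H=np.array([.5764,-.103]);psi=.144
W=[]
for th in [.4,.32,.25,.2,.15,.12,.09,.06,.04,.02]:
    a=np.arctan2(-.13,-.0525)+psi-th
    h=.1402*np.array([np.cos(a),np.sin(a)]);t=np.array([-h[1],h[0]])/.1402
    q=H+h-.016*t; W.append((*q,.148,180+np.rad2deg(np.arctan2(t[1],t[0])))); 
rows(W)
E
```

```text
[-0.1, -0.0, -0.1] 0.05
[-1.2, -0.2, -0.1] -0.03
[-2.2, -0.2, -0.1] -0.1
[-2.9, -0.2, -0.1] -0.15
[-3.6, -0.2, -0.1] -0.2
[-4.0, -0.1, -0.1] -0.23
[-4.4, -0.1, -0.1] -0.26
[-4.8, 0.0, -0.1] -0.29
[-5.1, 0.1, -0.1] -0.31
[-5.4, 0.1, -0.1] -0.33
4.7 [ 0.4795 -0.2055  0.1474] [180.   -0.  146.3] [-0.2  0.2  0.7]
```

Emit:
{"api": "move_arm", "payload": {
  "targets": [
    [[-1.2,-0.2,0],[0,0,-0.03]],
    [[-2.4,-0.2,0],[0,0,-0.12]],
    [[-3.4,-0.2,0],[0,0,-0.2]],
    [[-4.1,-0.1,0],[0,0,-0.25]],
    [[-4.5,0,0],[0,0,-0.28]]
  ]
}}

```text
time_s: 5.32
tcp_pos: [0.516, -0.2301, 0.1471]
eef_rot: [-180.0, -0.1, 162.4]
contact_force: [-3.5, 0.1, 1.4]
gripper_width: -0.0003
gripper_force: 1.6
```

```bash
python3 -c "
from h import *
rows([])"
```

```text
5.325 [ 0.516  -0.2301  0.1471] [-1.800e+02 -1.000e-01  1.624e+02] [-3.5  0.1  1.4]
```

Emit:
{"api": "move_arm", "payload": {
  "targets": [
    [[-0.3,0,0],[0,0,0]],
    [[-0.6,0,0],[0,0,0]],
    [[-0.9,0,0],[0,0,0]],
    [[-0.9,0,0],[0,0,0]]
  ]
}}

```text
time_s: 5.82
tcp_pos: [0.5266, -0.2333, 0.1476]
eef_rot: [180.0, 0.1, 162.4]
contact_force: [-0.4, 0.5, -0.1]
gripper_width: 0.0003
gripper_force: 0.0
```

The force rose to 3.5 N and then dropped to zero, so the catch has drawn the door in. I'll back off, lift and look.

Emit:
{"api": "move_arm", "payload": {
  "targets": [
    [[2,0,0],[0,0,0]],
    [[5,0,0],[0,0,0]],
    [[6,0,-5],[0,0,0]],
    [[6,0,-9],[0,0,0]],
    [[6,-5,-10],[0,0,0]]
  ]
}}

```text
time_s: 6.45
tcp_pos: [0.4559, -0.2621, 0.2512]
eef_rot: [180.0, 0.4, 162.6]
contact_force: [0.5, -1.1, -0.4]
gripper_width: 0.0004
gripper_force: 0.0
```

```bash
python3 l2.py pics/g.png tea_handle;python3 -c "
from h import *
rows([(.44,.03,.28,-170.75)])"
```

```text
scene [(array([155.7, 304.9]), 0.69)]
top []
wrist []
[10.1, 27.5, -3.3] -0.47
6.75 [ 0.4535 -0.2624  0.247 ] [180.   -0.  162.4] [ 0.6 -0.5 -0.5]
```

View pics/g.png

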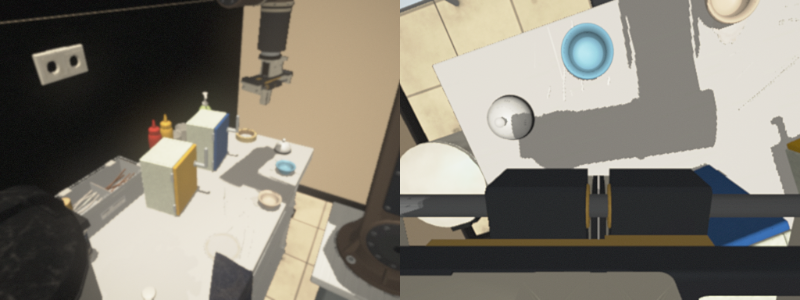

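The blue handle shows at (305,156) in the scene image, matching the predicted shut position of (305,155). Now the spice handle.

Emit:
{"api": "move_arm", "payload": {
  "targets": [
    [[2,5.5,-1],[0,0,-0.1]],
    [[4,11,-2],[0,0,-0.2]],
    [[6,16.5,-3],[0,0,-0.3]],
    [[8,22,-3.3],[0,0,-0.4]],
    [[10,27.5,-3.3],[0,0,-0.47]]
  ],
  "jaw": 6,
  "squeeze": 40
}}

```text
time_s: 7.38
tcp_pos: [0.4409, 0.0322, 0.2806]
eef_rot: [180.0, 0.0, -170.4]
contact_force: [0.9, 0.4, 0.2]
gripper_width: 0.0451
gripper_force: 0.0
```

```bash
python3 l2.py pics/i.png spice_handle;python3 - <<'E'
from h import *
import pickle
C=pickle.load(open('c2.pkl','rb'))
a=C['top']['image'][170:260,190:310];b=C['scene']['image'][160:250,220:340]
cv2.imwrite('pics/i.png',np.vstack([np.hstack([cv2.resize(x,(400,300),interpolation=cv2.INTER_CUBIC) for x in (b,a)]),cv2.resize(C['wrist']['image'],(800,600))[200:500]]))
rows([(.5264,.0325,.23,-170.75),(.5264,.0325,.150,-170.75)])
E
```

```text
scene [(array([196.5, 260. ]), 0.75)]
top [(array([207.5, 247.7]), 0.75)]
wrist [(array([280.6, 240.8]), 0.83)]
(array([0.52994993, 0.03678659, 0.16929266]), np.float64(3.7158614191272648))
[-8.5, -1.1, 5.0] 0.0
[-8.5, -1.1, 13.0] 0.0
7.675 [0.4412 0.0296 0.2801] [-180.    -0.  -170.7] [ 0.6 -0.4  0.3]
```

View pics/i.png

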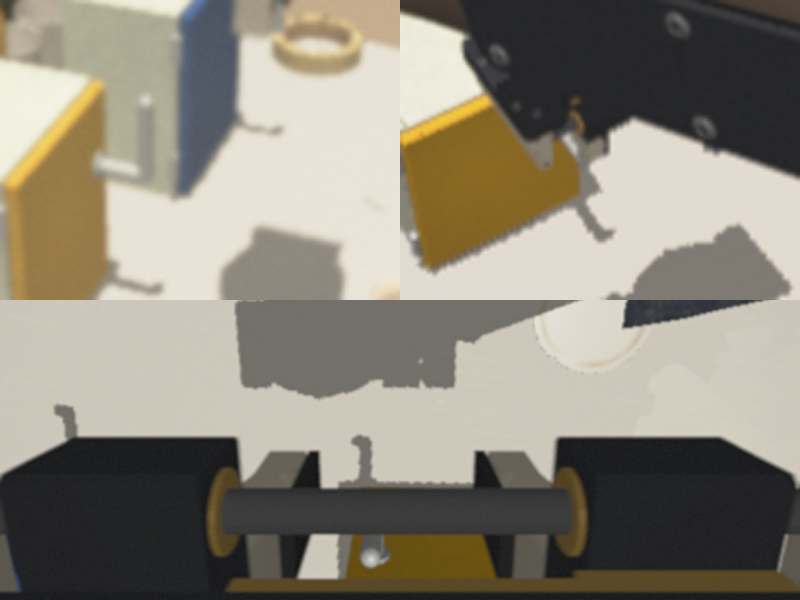

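```bash
python3 - <<'E'
from h import *
import pickle
C=pickle.load(open('c2.pkl','rb'))
print(tri([(C['wrist'],np.array([237.4,292.5])),(C['scene'],np.array([263.5,189.]))]))
f=lambda p:proj(C['wrist'],[*p,.195])[0]-[237.4,292.5]
print(least_squares(f,[.5,0]).x, proj(C['scene'],[.5264,.0325,.195]))
E
```

```text
(array([0.52810961, 0.03524   , 0.1923783 ]), np.float64(0.653885551594044))
[0.52618007 0.03506956] [[265.32419302 188.28096336]]
```

The measured peg top is at height 0.192 m, which agrees with the text. The peg stands at (0.527, 0.035). I'll go over it and down.

Emit:
{"api": "move_arm", "payload": {
  "targets": [
    [[-4.3,-0.5,2],[0,0,0]],
    [[-8.6,-0.9,4],[0,0,0]],
    [[-8.6,-0.9,7],[0,0,0]],
    [[-8.6,-0.9,10],[0,0,0]],
    [[-8.6,-0.9,13],[0,0,0]]
  ]
}}

```text
time_s: 8.3
tcp_pos: [0.5278, 0.0329, 0.149]
eef_rot: [-180.0, -0.0, -170.9]
contact_force: [-0.5, -1.1, -0.7]
gripper_width: 0.0602
gripper_force: 0.0
```

Emit:
{"api": "move_arm", "payload": {
  "targets": [
    [[0,0,0],[0,0,0]],
    [[0,0,0],[0,0,0]],
    [[0,0,0],[0,0,0]],
    [[0,0,0],[0,0,0]],
    [[0,0,0],[0,0,0]]
  ],
  "jaw": 0
}}

```text
time_s: 8.93
tcp_pos: [0.5279, 0.0349, 0.151]
eef_rot: [180.0, 0.1, -170.7]
contact_force: [0.1, -1.0, 0.7]
gripper_width: 0.0154
gripper_force: 0.0
```

```bash
python3 - <<'E'
from h import *
s=r.get_state();print(s['gripper_width'],s['gripper_force'])
q0=np.array(s['tcp_pos'][:2]);H=np.array([.5573,.1692])
v=q0-H;print(np.linalg.norm(v));W=[]
for th in [.07,.14,.21,.28,.35,.45,.55,.65,.75,.85,.95,1.05,1.15,1.22]:
    c,n=np.cos(th),np.sin(th);W.append((*(H+[c*v[0]+n*v[1],-n*v[0]+c*v[1]]),.15,s['eef_rot'][2]))
rows(W)
E
```

```text
0.015376902284565981 0.0
0.13750942584443532
[0.9, 0.4, 0.1] 0.0
[1.7, 0.8, 0.1] 0.0
[2.6, 1.3, 0.1] 0.0
[3.3, 1.9, 0.1] 0.0
[4.1, 2.5, 0.1] 0.0
[5.1, 3.5, 0.1] 0.0
[5.9, 4.5, 0.1] 0.0
[6.7, 5.7, 0.1] 0.0
[7.3, 6.9, 0.1] 0.0
[7.9, 8.2, 0.1] 0.0
[8.3, 9.5, 0.1] 0.0
[8.5, 10.8, 0.1] 0.0
[8.7, 12.2, 0.1] 0.0
[8.7, 13.2, 0.1] 0.0
8.925 [0.5279 0.0349 0.151 ] [ 1.800e+02  1.000e-01 -1.707e+02] [ 0.1 -1.   0.7]
```

Emit:
{"api": "move_arm", "payload": {
  "targets": [
    [[0,0,0],[0,0,0]],
    [[0,0,0],[0,0,0]],
    [[0.5,0.2,0],[0,0,0]],
    [[0.9,0.4,0],[0,0,0]]
  ]
}}

```text
time_s: 9.43
tcp_pos: [0.5195, 0.0374, 0.1508]
eef_rot: [-180.0, 0.2, -170.7]
contact_force: [5.5, -0.2, -0.9]
gripper_width: 0.0114
gripper_force: 40.0
```

The gripper holds the peg (width 11.4 mm, 40 N) and the catch is resisting. I'll pull through it along the arc.

Emit:
{"api": "move_arm", "payload": {
  "targets": [
    [[0.8,0.4,0],[0,0,0]],
    [[1.7,0.9,0],[0,0,0]],
    [[2.4,1.5,0],[0,0,0]],
    [[3.2,2.1,0],[0,0,0]],
    [[4.2,3.1,0],[0,0,0]]
  ]
}}

```text
time_s: 10.05
tcp_pos: [0.4714, 0.0612, 0.1507]
eef_rot: [-180.0, 0.0, -170.7]
contact_force: [3.6, 0.9, 2.6]
gripper_width: 0.0111
gripper_force: 40.0
```

Emit:
{"api": "move_arm", "payload": {
  "targets": [
    [[0.8,1.0,0],[0,0,0.05]],
    [[1.6,2.2,0],[0,0,0.1]],
    [[2.2,3.4,0],[0,0,0.15]],
    [[2.8,4.7,0],[0,0,0.2]],
    [[3.2,6.0,0],[0,0,0.2]]
  ]
}}

```text
time_s: 10.68
tcp_pos: [0.4288, 0.1143, 0.1506]
eef_rot: [-179.9, -0.1, 177.8]
contact_force: [-1.0, -3.4, 8.0]
gripper_width: 0.0111
gripper_force: 40.0
```

```bash
python3 - <<'E'
from h import *
s=r.get_state();print(s['gripper_width'],s['gripper_force'])
H=np.array([.5573,.1692]);v=np.array(s['tcp_pos'][:2])-H
print(np.linalg.norm(v),np.arctan2(-.13,-.0525)+.1614-np.arctan2(v[1],v[0]))
W=[]
for th in [.1,.2,.25,.3]:
    c,n=np.cos(th),np.sin(th);W.append((*(H+[c*v[0]+n*v[1],-n*v[0]+c*v[1]]),.15,s['eef_rot'][2]))
rows(W)
E
```

```text
0.011148320595352878 39.991241097450256
0.13972196036751736 0.9448955566993678
[0.5, 1.3, 0.1] 0.0
[0.9, 2.6, 0.1] 0.0
[1.1, 3.3, 0.1] 0.0
[1.2, 4.0, 0.1] 0.0
10.675 [0.4288 0.1143 0.1506] [-1.799e+02 -1.000e-01  1.778e+02] [-1.  -3.4  8. ]
```

Emit:
{"api": "move_arm", "payload": {
  "targets": [
    [[0.5,1.3,0],[0,0,0]],
    [[0.9,2.6,0],[0,0,0]],
    [[1.1,3.3,0],[0,0,0]],
    [[1.2,4.0,0],[0,0,0]],
    [[1.2,4.0,0],[0,0,0]]
  ]
}}

```text
time_s: 11.3
tcp_pos: [0.4183, 0.1549, 0.1504]
eef_rot: [-179.9, -0.1, 177.9]
contact_force: [-3.2, -1.8, 6.7]
gripper_width: 0.0111
gripper_force: 40.0
```

Emit:
{"api": "move_arm", "payload": {
  "targets": [
    [[0,0,0],[0,0,0]],
    [[0,0,0],[0,0,0]],
    [[0,0,0],[0,0,0]],
    [[0,0,0],[0,0,0]]
  ],
  "jaw": 2.8
}}

```text
time_s: 11.8
tcp_pos: [0.4198, 0.1553, 0.1502]
eef_rot: [-180.0, -0.0, 177.9]
contact_force: [0.7, 0.1, -0.7]
gripper_width: 0.028
gripper_force: 0.0
```

Emit:
{"api": "move_arm", "payload": {
  "targets": [
    [[0,0,-3],[0,0,0]],
    [[0,0,-6],[0,0,0]],
    [[0,0,-10],[0,0,0]],
    [[0,0,-14],[0,0,0]],
    [[0,0,-14],[0,0,0]]
  ]
}}

```text
time_s: 12.42
tcp_pos: [0.4213, 0.1562, 0.2934]
eef_rot: [179.8, 0.3, 177.9]
contact_force: [-1.2, 0.8, -0.8]
gripper_width: 0.0276
gripper_force: 0.0
```

```bash
python3 l2.py pics/j.png spice_handle;python3 -c "
from h import *
print(pinpoint('tea_handle','scene'))
rows([])"
```

```text
scene [(array([239.6, 277.2]), 0.88)]
top [(array([259.5, 216. ]), 0.72)]
wrist [(array([191.9, 251.2]), 0.89)]
(array([0.4256895 , 0.15228924, 0.1587726 ]), np.float64(1.4708271379420808))
[{'location': [157.5, 306.1], 'score': 0.64}]
12.775 [0.4196 0.1551 0.2895] [-1.799e+02 -1.000e-01  1.779e+02] [-0.3  0.4 -0.2]
```

View pics/j.png

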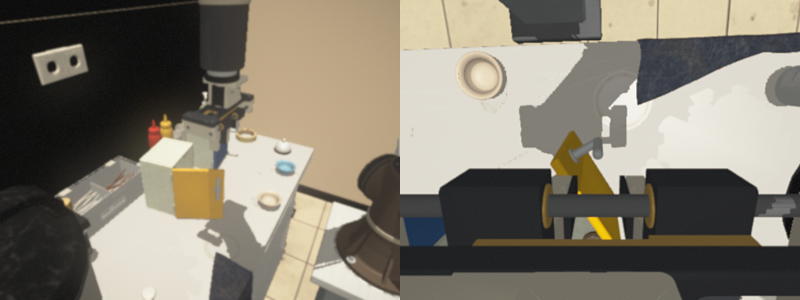

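The yellow door stands wide open, with its handle near (217,187), at about 1.2 rad. The blue door is still shut and the gripper is clear, so I'll hand in.

```bash
python3 -c "
from plant import r
print(r.close_job())"
```

```text
the job is handed in; nothing more can be done
None
```

The blue tea door is shut with its catch snapped, the yellow spice door stands open at about 1.2 rad (roughly 70 degrees), the gripper is clear of both, and the job was handed in at about 12.8 s; the hand-in gave no verdict.

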